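# Clamp a valve disc with the square key

### The arm

A 6-joint arm with a two-finger parallel gripper is mounted at the origin on a cart in front of the work surface, level with it; the furniture and walls round the work are solid. World frame = base frame: x ahead of the robot, y to its left, z up, the work surface at z = 0. Lengths are in m, angles in rad, forces in N, time in s.
With the tool pointing down it reaches from about 0.35 to 0.85 m from the base axis. Payload 8.1 kg.
Tool frame: the origin (TCP) lies at the very end of the fingers, on their centre line; the grasp point (between the pads) lies 19 mm behind it; z points along the fingers, y is the line along which they close (so a half turn about z gives the same grasp; the last joint's range is limited). The gripper opens to 93 mm and grips with 3 to 60 N. Pads are 15 mm wide; open, the fingers measure 128 mm over their backs; the gripper's body (75 mm by 188 mm) begins 65 mm behind the grasp point.
Start: joints at [-1.268, 0.13, 1.488, -0, 1.523, -0.085], TCP at [0.227, -0.555, 0.219] pointing down, gripper open.
Joint ranges: [-2.96, 2.96], [-0.89, 2.26], [0.02, 2.5], [-1.34, 4.48], [0, 2.73], [-2.66, 2.66]. Speed limits (rad/s): [2.39, 2.39, 2.79, 3.14, 3.14, 3.14].

### API

Orientations are given as a unit quaternion [x, y, z, w].
In Python, from plant import monitor, cams, sign_off gives the robot as it stands.
- The arm moves only by the tool arm_command, never from a script. Its argument "series" is a list of rows, each a list of 3 entries, a list of its own where there are three numbers: the shift along the tool's x, y, z in cm, then the turn, a rotation vector about the tool's x, y, z in rad, then the gripper command: -1 is fully open, 1 is shut, values between are in proportion. In form: [[[dx, dy, dz], [ax, ay, az], grip], ...]. A call has 1 to 10 rows; each row shifts and turns the commanded pose from where the row before left it, along the tool's axes as they then stand; what a row does not reach is not made up. A row lasts 1/12 s, in which the tool goes at most 41.7 mm and 7.16 degrees, less where a joint would pass 70% of its speed; a pose out of reach is approached as far as the arm can. A call is refused whole if a number of a shift passes 4.17 or a number of a turn 0.125, either way. A call with a gripper value outside its range is refused whole. The fingers move at their own pace and stop on an object; "newtons" is the grip in N (left out, the last holds). Time passes only in rows, so rows that do not move let the fingers close. It gives the time, the measured TCP pose, the force, the opening and the grip force at its end, in the units of the state.
- monitor.read_state(): the state, without advancing time (a new reading comes with each control period).
- cams.get_image(name): name is "side" or "top"; returns a dict with "pixels" (400x640x3 uint8, blue, green, red), "z_map" (400x640 float32, m along the optical axis (not along the pixel's ray), 0 where there is no reading), "camera_matrix" (3x3 intrinsics, pixels), "rvec" (rotation vector, rad) and "tvec" (3), from world to camera coordinates, as OpenCV has them. Camera axes: x right, y down, z forward; pixel columns grow to the right and rows downward; lengths in m; the calibration is good to about 2 mm. A picture is of the moment at which its call begins.
- sign_off(): hands the job in; it is judged then, once.
The state is a dict: "clock": time; "joint_positions": joint angles; "qd": joint speeds; "joint_torque": joint torques, N m; "position": TCP position; "eef_rot": TCP orientation; "contact_force": force on the tool from outside, world axes, zero at the start; "ft_torque": the same for the moment, N m; "grip_width": opening from 0.0 (shut) to 1.0 (fully open); "finger_force": force on a finger pad.
Only numpy, scipy, OpenCV 4.12 (cv2) and the standard library are available. Lean on these libraries where they do the work, as an engineer would, in place of code of your own. Each camera call takes 0.05 s, during which the arm holds its last target. There are 200 camera calls.

### The job

Clamp the valve disc that lies in the bench fixture. Take the T-handled key from its stand, feel its square end gently into the recessed socket on top of the fixture and seat it fully home before turning, then turn it clockwise to the stop so that the jaw holds the disc against the V; let go and leave the key standing in the socket. Do not force the key, keep the disc lying on its seat, and leave the other things on the bench alone.

Things in the scene. Friction and masses are not known exactly. Their poses are not given: they have to be found in the camera images.
- key_handle (a point): centre of the key's handle: a plain steel T-handled key, 84 mm long, 0.16 kg. The handle is a flat-sided bar 64 mm long (along this point's y), 14 mm thick (x), 18 mm tall, and is pinched across its 14 mm. It stands upright in the key stand at the start (z up), hanging by its collar.
- key_tip (a point): centre of the key's foot, 75 mm straight below key_handle. Above it runs a 12 mm square shank, 40 mm long, its flats parallel and square to the handle bar, its last 1.5 mm relieved to 11 mm; then a round collar 26 mm across and 6 mm thick (40 to 46 mm above the foot), and a 14 mm round neck up to the handle.
- key_stand: black block, 64 x 64 x 42 mm on an 84 mm foot plate, fixed to the bench; origin under its centre. The key stands in its square 21 mm through hole with the collar on the block's top.
- fixture: clamping fixture, fixed to the bench; origin on the bench under the socket axis, z up. An aluminium block 60 x 60 mm, top 52 mm above the bench, on a base plate 84 (x) x 152 (y) x 10 mm that reaches 106 mm to +y, where the disc lies between a sprung brass jaw pad and a fixed steel V.
- socket (a point): centre of the mouth of the round recess in the fixture's top (52 mm above the bench); x, y along the fixture's sides. The recess is 23 mm across; 8 mm down lies the spindle's face with the square socket, 13.6 mm wide, 13 mm deep, with sharp edges: a key fully home has its foot 21 mm below the mouth (a little more when pressed).
- spindle_face (a point): centre of the spindle's face at rest, axes as the fixture (not the spindle's turn, which is not measured: its square may stand at any angle to the fixture). Sprung: gives 5 mm down at 2.4 to 5.4 N, then solid; springs up over the shank once in line. Turns at 0.07 to 0.1 N m, clockwise from above, 0.8 to 1.5 rad (and the play) to a solid stop (0.15 N m will do, 0.25 is too much); stays as left.
- jaw (a joint): travel of the jaw carriage towards the disc in m: about 0 open, 0.006 with the spindle at its stop. A cam on the spindle pushes it, only over the last 0.8 rad of the turn. The sprung pad on its nose meets the disc at about 3 to 5 mm.
- pad: brass jaw pad, 18 mm wide, 12 mm tall, 8 mm thick, on the nose of the jaw; it gives on a light spring
- nest (a point): centre of the place of a disc that lies against the V, half-way up the disc; x, y along the fixture's
- disc_center (a point): centre of the disc to be clamped: a plain steel valve disc 27 mm across, 10 mm tall, lying loose on a seat in front of the fixture's V, its underside 22 mm above the bench. It need not be handled.
- valve_disc: the same disc, origin under its centre, z up
- key: the key, origin at the centre of its foot, z up along the key, y along the handle bar
- fluid_jar: bystander: small brown jar with black cap, 46 mm across, 71 mm tall; origin under its centre
- short_cylinder: bystander: plain black cylinder, 44 mm across, 91 mm tall; origin under its centre
- spare_disc: bystander: small brass-coloured valve disc lying flat, 27 mm across, 10 mm tall; origin under its centre
Things that resemble listed ones, but are neither listed nor needed, are in the scene too. What is shaped like the valve_disc but black or turquoise is not meant.

How it is judged:
On the way, in this order (a step that is already met when the one before it is completed fails the run):
1. the key is fully home in the square socket, upright, before it is turned (jaw still open) (z of key_tip in the frame of socket below -0.018 m and horizontal distance between key_tip and socket below 0.004 m and angle between key's own z axis and vertical below 0.12 rad and value of joint jaw below 0.002 m), for 0.2 s.
2. the key, in the socket, has been turned to the stop and the jaw has closed (z of key_tip in the frame of socket below -0.016 m and value of joint jaw above 0.0053 m), for 0.2 s.
At the end, for the whole second after the job is handed in: Jaw closed (carriage at 5.3 mm or more), its pad pressing the disc with 1 N or more; disc flat (0.1 rad), within 3 mm of its place in the V; key released, at rest in the socket, foot at least 16 mm below the recess mouth, within 4 mm of the axis and 0.15 rad of upright (all of step 2 and contact force between pad and valve_disc above 1 N and horizontal distance between disc_center and nest below 0.003 m and angle between valve_disc's own z axis and vertical below 0.1 rad and horizontal distance between key_tip and socket below 0.004 m and angle between key's own z axis and vertical below 0.15 rad and linear speed of each of key, valve_disc below 0.02 m/s); the robot touches nothing.
It fails at once if the key is forced in: more than 25 N between the key and the fixture while its foot is less than 15 mm below the recess mouth (contact force between key and fixture above 25 N and z of key_tip in the frame of socket above -0.015 m and horizontal distance between key_tip and socket below 0.03 m).
It fails at once if the key is forced in the turn: more than 80 N between the key and the fixture (contact force between key and fixture above 80 N).
It fails at once if the disc is tipped or leaves its seat (angle between valve_disc's own z axis and vertical above 0.4 rad or horizontal distance between disc_center and nest above 0.015 m).
It fails at once if the jar, the short black cylinder or the loose brass-coloured disc is moved more than 20 mm (distance of any of fluid_jar, short_cylinder, spare_disc from where it was at the start of the episode above 0.02 m).
It also fails if it takes over 72 s, if anything falls off the work surface, if the arm or the gripper's body presses on something with over 40 N, if the wrist force passes 120 N, or if a joint passes its speed limit or range.

## Working session

There is one attempt and no reset: what is moved stays moved. The work goes in short steps, Python scripts to look and compute and a tool call to move; the robot and the scene stay as the last step left them, time stands still between calls to the robot, and variables do not carry over. Pictures are saved under pics/ and viewed, at most 10 in all, crops included, and the job is handed in when it is done.

Besides the shell and the picture viewer there is one more tool, called after "Call:" as name([rows], argument=value, ...), one row to a line, values as JSON. arm_command: Moves the arm, as the interface text tells. Its arguments: {"type":"object","properties":{"series":{"type":"array","items":{"type":"array"}},"newtons":{"type":"number"}},"required":["series"]}

```bash
ls; mkdir -p pics
cat > h.py <<'E'
import numpy as np,cv2
from plant import monitor,cams
def cam(n):
    d=cams.get_image(n); d['R']=cv2.Rodrigues(np.array(d['rvec'],float))[0]; d['t']=np.array(d['tvec'],float).ravel(); d['K']=np.array(d['camera_matrix']); return d
def pts(d):
    z=d['z_map']; v,u=np.mgrid[:z.shape[0],:z.shape[1]]
    p=np.stack([(u-d['K'][0,2])/d['K'][0,0]*z,(v-d['K'][1,2])/d['K'][1,1]*z,z],-1)
    return (p-d['t'])@d['R']   # world
def plane(d,uv,h):
    uv=np.atleast_2d(uv).astype(float); r=np.c_[(uv-d['K'][:2,2])/[d['K'][0,0],d['K'][1,1]],np.ones(len(uv))]@d['R']
    c=-d['R'].T@d['t']; return c+r*((h-c[2])/r[:,2])[:,None]
def proj(d,p):
    q=np.atleast_2d(p)@d['R'].T+d['t']; q=q@d['K'].T; return q[:,:2]/q[:,2:]
E
python3 - <<'E'
from h import *
for n in('side','top'):
    d=cam(n); cv2.imwrite(f'pics/{n}0.png',d['pixels']); print(n,-d['R'].T@d['t'],d['R'].round(2).tolist(),d['K'].round(1).tolist(),(d['z_map']>0).mean())
print(monitor.read_state())
E
```

```text
pics
side [0.43231924 0.76711069 0.58571279] [[-0.99, -0.16, 0.02], [-0.1, 0.51, -0.85], [0.12, -0.84, -0.52]] [[499.6, 0.0, 324.9], [0.0, 499.6, 201.7], [0.0, 0.0, 1.0]] 0.99592578125
top [ 0.41429689 -0.03773834  1.05925111] [[0.0, -1.0, -0.02], [-0.99, 0.0, -0.13], [0.13, 0.02, -0.99]] [[471.3, 0.0, 318.9], [0.0, 471.3, 202.2], [0.0, 0.0, 1.0]] 0.99619140625
{'clock': 0.1, 'joint_positions': array([-1.26837497e+00,  1.31102761e-01,  1.48914309e+00, -2.63048214e-05,
        1.52302995e+00, -8.54120259e-02]), 'qd': array([ 1.39626562e-03, -2.10431836e-03, -2.25299471e-03, -1.31018743e-03,
       -4.56874937e-04,  5.74117162e-05]), 'joint_torque': array([ 1.29841224e-03, -5.61340499e+01, -4.93095911e+01,  7.70276715e-02,
        2.90929695e-02, -4.88783814e-05]), 'position': array([ 0.22676084, -0.55494247,  0.21769712]), 'eef_rot': array([ 9.81256532e-01,  1.92704203e-01, -1.04195162e-04, -8.35201383e-04]), 'contact_force': array([ 0.29276605,  0.11362467, -0.73264947]), 'ft_torque': array([ 0.01212153, -0.01714926, -0.01474464]), 'finger_force': 0.0, 'grip_width': 0.9994826378873461}
```

View pics/top0.png

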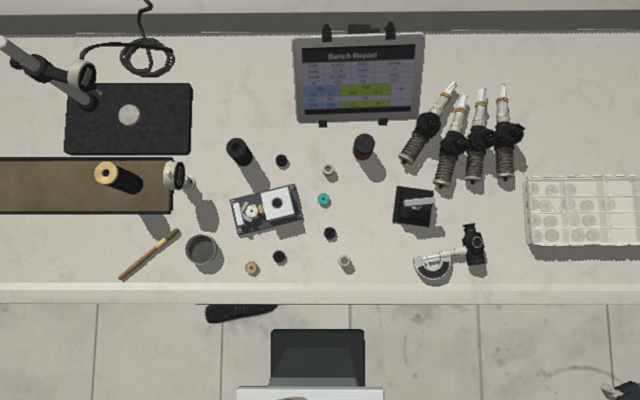

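View pics/side0.png

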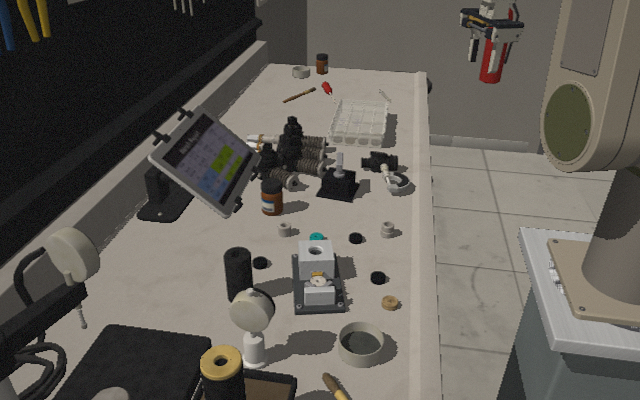

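The top view shows the fixture block at about (282,204) with its dark recess at (277,203), the disc at (251,211) and the key handle at (417,198) over the black stand. The side view shows the key at (340,163), the recess at (316,252) and the disc at (319,281).

Run:
```python
from h import *
D={n:cam(n) for n in('top','side')}
def crop(n,x0,y0,w,h,s): return cv2.resize(D[n]['pixels'][y0:y0+h,x0:x0+w],None,fx=s,fy=s,interpolation=cv2.INTER_NEAREST)
a=np.hstack([crop('top',225,175,80,65,5),crop('top',380,175,80,65,5)])
b=np.hstack([crop('side',280,230,80,90,5)[:275+0],crop('side',305,140,80,90,5)[:275]])
cv2.imwrite('pics/crop.png',np.vstack([a,b])[:600])
for n,d in D.items():
    P=pts(d); px=d['pixels'].astype(int)
    for nm,(x,y),zr in(('key',(.41,-.25),(.08,.16)),('fixt',(.40,.05),(.047,.058)),):
        m=(P[...,2]>zr[0])&(P[...,2]<zr[1])&(np.hypot(P[...,0]-x,P[...,1]-y)<.1)
        if nm=='fixt': m&=(px.min(-1)>90)
        k,l,st,c=cv2.connectedComponentsWithStats(m.astype(np.uint8)); 
        i=1+st[1:,4].argmax(); m=l==i; Q=P[m]
        r=cv2.minAreaRect((Q[:,:2]*1000).astype(np.float32)); v,u=np.nonzero(m)
        print(n,nm,st[i],'mean',Q.mean(0).round(4),'zpct',np.percentile(Q[:,2],[5,50,95]).round(4),r)
```

```text
Traceback (most recent call last):
ValueError: attempt to get argmax of an empty sequence
```

View pics/crop.png

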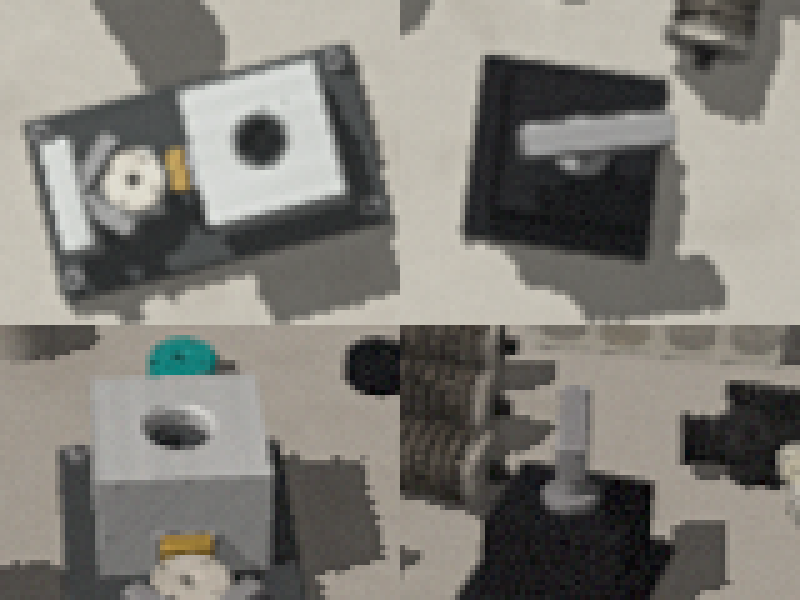

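The crop shows the recess at about top (277,202.6) and side (315.6,250.4). The handle bar runs almost along world y, tilted slightly against the stand.

```bash
cat > m.py <<'E'
from h import *
D={n:cam(n) for n in('top','side')}
def tri(a,b):
    A=[];B=[]
    for n,uv in(('top',a),('side',b)):
        d=D[n]; Pm=d['K']@np.c_[d['R'],d['t']]
        A.append(Pm)
    X=cv2.triangulatePoints(A[0],A[1],np.array(a,float).reshape(2,1),np.array(b,float).reshape(2,1)); X=(X[:3]/X[3]).ravel(); return X
E
python3 - <<'E'
from m import *
d=D['top'];print('recess tri',tri((277,202.6),(315.6,250.4)),plane(d,(277,202.6),.052),plane(D['side'],(315.6,250.4),.052))
def comp(n,box,f):
    x0,y0,w,h=box; m=np.zeros((400,640),np.uint8); p=D[n]['pixels'][y0:y0+h,x0:x0+w].astype(int); m[y0:y0+h,x0:x0+w]=f(p)
    k,l,st,c=cv2.connectedComponentsWithStats(m); i=1+st[1:,4].argmax(); return (l==i),st[i],c[i]
P={n:pts(D[n]) for n in D}
for n,b in(('top',(225,175,80,65)),('side',(280,230,60,50))):
    m,st,c=comp(n,b,lambda p:p.min(-1)>(185 if n=='top' else 140)); 
    print(n,'block',st,c, 'z',np.percentile(P[n][m][:,2],[10,50,90]))
    ct=max(cv2.findContours(m.astype(np.uint8),0,1)[0],key=cv2.contourArea).reshape(-1,2)
    q=plane(D[n],ct,.052); print(cv2.minAreaRect((q[:,:2]*1000).astype(np.float32)))
    # recess: dark inside the block
    m2,st,c=comp(n,(262,190,32,26) if n=='top' else (306,240,20,20),lambda p:p.max(-1)<(150 if n=='top' else 125)); print('recess',st,c,plane(D[n],c,.052))
for n,b in(('top',(400,194,38,14)),('side',(335,150,11,20))):
    m,st,c=comp(n,b,lambda p:p.min(-1)>90); Q=P[n][m]
    print(n,'handle',st,c,'z',np.percentile(Q[:,2],[10,50,90]))
    ct=max(cv2.findContours(m.astype(np.uint8),0,1)[0],key=cv2.contourArea).reshape(-1,2)
    for h in(.086,):
        q=plane(D[n],ct,h); print(cv2.minAreaRect((q[:,:2]*1000).astype(np.float32)))
m=(np.abs(P['top'][...,2]-.042)<.006)&(D['top']['pixels'].max(-1)<60)&(np.hypot(P['top'][...,0]-.41,P['top'][...,1]+.24)<.09)
print('stand',m.sum()); q=P['top'][m]; print(q.mean(0),cv2.minAreaRect((q[:,:2]*1000).astype(np.float32)))
for p in ((249+2,211),(255,200),(418,198),(450,200)): print(p,P['top'][p[1],p[0]])
E
```

```text
recess tri [0.54871065 0.07076863 0.05044887] [[0.54913293 0.07064702 0.052     ]] [[0.54780786 0.07285444 0.052     ]]
top block [261 187  32  33 615] [276.60162602 203.23089431] z [0.0497974  0.05211593 0.05433452]
((548.0479125976562, 71.89385986328125), (58.31949234008789, 59.18657684326172), 14.117015838623047)
recess [272 198  11  11  91] [276.56043956 202.62637363] [[0.54907693 0.07159735 0.052     ]]
side block [ 280  230   60   48 1240] [310.00725806 249.35887097] z [-0.00154227  0.04570124  0.05218332]
((556.3155517578125, 78.9367904663086), (108.06192016601562, 134.2029571533203), 10.63407039642334)
recess [309 247  13   8  72] [314.18055556 250.83333333] [[0.55004431 0.07454413 0.052     ]]
top handle [404 194  34  14 278] [422.01079137 201.10791367] z [0.00030251 0.08457565 0.08791057]
((548.5368041992188, -231.6119384765625), (68.92032623291016, 27.243789672851562), 89.92057037353516)
side handle [335 150  11  20 205] [340.07317073 159.00487805] z [-0.00170162  0.07340028  0.08568127]
((544.8746948242188, -221.45579528808594), (22.88658332824707, 94.73731231689453), 7.020466327667236)
stand 0
[nan nan nan] ((0.0, 0.0), (0.0, 0.0), 0.0)
(251, 211) [0.53432323 0.1313553  0.02279448]
(255, 200) [0.56061701 0.12476392 0.01090809]
(418, 198) [ 0.55963403 -0.23442399  0.04510165]
(450, 200) [ 5.61390980e-01 -3.15020556e-01  1.40133107e-04]<stdin>:21: RuntimeWarning: Mean of empty slice.
  ret = um.true_divide(
```

Run:
```python
from m import *
for n,c0 in(('top',(418,200)),('side',(340,163))):
    P=pts(D[n]); v,u=np.mgrid[:400,:640]; near=(abs(u-c0[0])<35)&(abs(v-c0[1])<30)
    for nm,lo,hi in(('handle top',.079,.1),('collar/stand top',.034,.052)):
        m=near&(P[...,2]>lo)&(P[...,2]<hi)
        k,l,st,c=cv2.connectedComponentsWithStats(m.astype(np.uint8)); i=1+st[1:,4].argmax(); m=l==i; Q=P[m]
        ct=max(cv2.findContours(m.astype(np.uint8),0,1)[0],key=cv2.contourArea).reshape(-1,2)
        h=.086 if lo>.06 else .042
        print(n,nm,m.sum(),st[i],c[i],'medz',np.median(Q[:,2]),'\n cast',plane(D[n],c[i],h),cv2.minAreaRect((plane(D[n],ct,h)[:,:2]*1000).astype(np.float32)),'\n depth',cv2.minAreaRect((Q[:,:2]*1000).astype(np.float32)))
    if n=='top':
        for v in range(194,212): print(v,' '.join(f'{int(P[v,u,2]*1000):3d}' for u in range(400,438)))
    else:
        for v in range(148,180): print(v,' '.join(f'{int(P[v,u,2]*1000):3d}' for u in range(326,354)))
```

```text
top handle top 213 [403 197  32  10 213] [418.81690141 201.73239437] medz 0.08556916923795903 
 cast [[ 0.54594113 -0.22796993  0.086     ]] ((545.8553466796875, -227.78244018554688), (14.345823287963867, 64.9028091430664), 5.675476551055908) 
 depth ((546.4508666992188, -228.24575805664062), (14.550763130187988, 63.67357635498047), 5.723852634429932)
top collar/stand top 682 [399 188  33  33 682] [414.45601173 204.73167155] medz 0.042007706034218315 
 cast [[ 0.5453436  -0.22696674  0.042     ]] ((546.6389770507812, -227.9129638671875), (65.34588623046875, 64.92660522460938), 81.65084075927734) 
 depth ((546.9310913085938, -228.4891357421875), (64.46177673339844, 64.87447357177734), 81.8013687133789)
194  15  33  45  41  44  40  40  41  42  41  41  41  42  41  42  38  40  43  41  41  43  41  43  42  44  41  43  44  41  39  44  43   6  -2   0   1  -1   0
195  23  36  43  41  41  44  39  43  42  41  40  38  44  43  38  45  41  39  42  43  41  42  45  41  43  43  38  42  40  44  40  39   3   2  -2   1   3  -2
196  22  39  42  42  41  43  43  41  42  40  43  39  41  38  43  40  43  42  
[... 6146 characters left out ...]
  42
174  42  41  42  41  42  42  41  44  47  47  47  48  47  46  46  45  46 585  40  41  41  39  41  41  41  41  40  42
175  42  42  42  41  41  41  39  40  44  45  46  46  46  45  46  47  46  44  41  41  41  40  41  39  41  41  41  40
176  41  41  40  42  41  41  41  38  41  45  44  45  45  45  44  45  42  42  40  41  41  41  41  39  42  42  40  37
177  41  42  40  40  40  40  41  39  41  40  39  41  40  41  41  30  41  41  39  41  40  40  40  41  42  40  37  33
178  37  41  40  41  41  42  42  41  40  40  40  41  40  40  39  40  41  41  41  40  39  41  41  40  42  41  36  28
179  40  39  42  41  40  40  39  42  39  42  42  41  40  41  40  42  42  42  40  42  40  42  41  41  40  40  30  28
```

Call:
arm_command([
  [[3.5,-1.5,0],[0,0,0],-1],
  [[3.5,-1.5,0],[0,0,0],-1],
  [[3.5,-1.5,0],[0,0,0],-1],
  [[3.5,-1.5,0],[0,0,0],-1],
  [[3.5,-1.5,0],[0,0,0],-1],
  [[3.5,-1.5,0],[0,0,0],-1],
  [[3.5,-1.5,0],[0,0,0],-1],
  [[3.5,-1.5,0],[0,0,0],-1],
  [[3.5,-1.5,0],[0,0,0],-1],
  [[3.5,-1.5,0],[0,0,0],-1],
])

```text
clock: 1.23
position: [0.4953, -0.2827, 0.2189]
eef_rot: [0.981, 0.193, 0.0, 0.0]
contact_force: [0.6, 0.1, -0.4]
grip_width: 1.003
finger_force: 0.0
```

Call:
arm_command([
  [[3.5,-1.6,0],[0,0,0],-1],
  [[3.5,-1.6,0],[0,0,-0.04],-1],
  [[0,0,0],[0,0,-0.125],-1],
  [[0,0,0],[0,0,-0.125],-1],
  [[0,0,0],[0,0,-0.125],-1],
  [[0,0,0],[0,0,-0.125],-1],
  [[0,0,0],[0,0,-0.125],-1],
  [[0,0,0],[0,0,-0.125],-1],
  [[0,0,0],[0,0,-0.125],-1],
  [[0,0,0],[0,0,-0.125],-1],
])

```text
clock: 2.07
position: [0.5469, -0.2281, 0.2186]
eef_rot: [0.754, 0.657, -0.0, -0.0]
contact_force: [0.8, -0.1, -0.5]
grip_width: 1.003
finger_force: 0.0
```

Call:
arm_command([
  [[0,0,0],[0,0,-0.125],-1],
  [[0,0,0],[0,0,-0.125],-1],
  [[0,0,0],[0,0,0],-1],
])

```text
clock: 2.32
position: [0.5469, -0.2281, 0.2186]
eef_rot: [0.666, 0.746, -0.0, -0.0]
contact_force: [0.4, 0.8, 0.3]
grip_width: 0.996
finger_force: 0.0
```

```bash
cat > g.py <<'E'
import sys; from h import *; from scipy.spatial.transform import Rotation as Ro
def st(): 
    s=monitor.read_state(); R=Ro.from_quat(s['eef_rot']).as_matrix(); return s,R
def show(tx,ty,tz,yaw=None):
    s,R=st(); d=R.T@(np.array([tx,ty,tz])-s['position'])*100
    ya=np.degrees(np.arctan2(R[1,1],R[0,1]))
    print('t',round(s['clock'],2),'pos',s['position'].round(4),'q6',s['joint_positions'][5].round(3),'yang',ya.round(2),'zaxis',R[:,2].round(4),'F',s['contact_force'].round(1),'w',round(s['grip_width'],3))
    print('d cm',d.round(2),'turn',None if yaw is None else np.radians(ya-yaw).round(3))
if __name__=='__main__': show(*map(float,sys.argv[1:]))
E
python3 g.py .5464 -.228 .059 6.2
```

```text
t 2.32 pos [ 0.5469 -0.2281  0.2186] q6 -0.595 yang 6.49 zaxis [-0. -0. -1.] F [0.4 0.8 0.3] w 0.996
d cm [ 0.02 -0.05 15.96] turn 0.005
```

Call:
arm_command([
  [[0,-0.05,3],[0,0,0],-1],
  [[0,0,3],[0,0,0],-1],
  [[0,0,3],[0,0,0],-1],
  [[0,0,3],[0,0,0],-1],
  [[0,0,2],[0,0,0],-1],
  [[0,0,1],[0,0,0],-1],
  [[0,0,0.9],[0,0,0],-1],
  [[0,0,0],[0,0,0],-1],
])

```text
clock: 2.98
position: [0.5458, -0.2278, 0.0583]
eef_rot: [0.669, 0.743, -0.0, -0.001]
contact_force: [0.0, 0.1, -0.6]
grip_width: 0.999
finger_force: 0.0
```

Call:
arm_command([
  [[0,0,0],[0,0,0],1],
  [[0,0,0],[0,0,0],1],
  [[0,0,0],[0,0,0],1],
  [[0,0,0],[0,0,0],1],
  [[0,0,0],[0,0,0],1],
  [[0,0,0],[0,0,0],1],
  [[0,0,0],[0,0,0],1],
  [[0,0,0],[0,0,0],1],
], newtons=25)

```text
clock: 3.65
position: [0.5464, -0.2282, 0.0597]
eef_rot: [0.668, 0.744, 0.0, 0.0]
contact_force: [0.8, 0.4, -0.0]
grip_width: 0.473
finger_force: 0.0
```

Call:
arm_command([
  [[0,0,0],[0,0,0],1],
  [[0,0,0],[0,0,0],1],
  [[0,0,0],[0,0,0],1],
  [[0,0,0],[0,0,0],1],
  [[0,0,0],[0,0,0],1],
  [[0,0,0],[0,0,0],1],
  [[0,0,0],[0,0,0],1],
  [[0,0,0],[0,0,0],1],
], newtons=25)

```text
clock: 4.32
position: [0.5464, -0.2282, 0.0596]
eef_rot: [0.668, 0.744, -0.0, -0.0]
contact_force: [0.5, 0.2, -0.2]
grip_width: 0.149
finger_force: 25.0
```

```bash
python3 g.py .5464 -.228 .16 6.2
python3 - <<'E'
from h import *
s=monitor.read_state();print(s['contact_force'],s['ft_torque'],s['finger_force'])
E
```

```text
t 4.32 pos [ 0.5464 -0.2282  0.0596] q6 -0.589 yang 6.13 zaxis [-1.e-04  1.e-04 -1.e+00] F [ 0.5  0.2 -0.2] w 0.149
d cm [ 2.000e-02  1.000e-02 -1.004e+01] turn -0.001
[ 0.48015538  0.15414608 -0.18745258] [-0.03026434 -0.05964357 -0.06252838] 24.99779128935188
```

Call:
arm_command([
  [[0,0,-0.5],[0,0,0],1],
  [[0,0,-1.5],[0,0,0],1],
  [[0,0,-3],[0,0,0],1],
  [[0,0,-3],[0,0,0],1],
  [[0,0,-1.5],[0,0,0],1],
  [[0,0,0],[0,0,0],1],
  [[0,0,0],[0,0,0],1],
])

```text
clock: 4.9
position: [0.547, -0.2285, 0.1555]
eef_rot: [0.668, 0.744, 0.0, 0.001]
contact_force: [0.7, -0.1, -2.5]
grip_width: 0.15
finger_force: 25.0
```

```bash
python3 g.py .5488 .072 .14 6.2
python3 - <<'E'
from h import *
d=cam('side'); cv2.imwrite('pics/s1.png',cv2.resize(d['pixels'][80:230,250:450],None,fx=4,fy=4))
P=pts(d); s=monitor.read_state(); print(s['position'])
m=(np.hypot(P[...,0]-.546,P[...,1]+.228)<.04)&(P[...,2]>.05)&(P[...,2]<.2)
for z in range(80,180,4):
    k=m&(abs(P[...,2]-z/1000)<.002); q=P[k]
    if len(q)>2:
        v,u=np.nonzero(k); print(z,len(q),q[:,0].min().round(4),q[:,0].max().round(4),q[:,0].mean().round(4),q[:,1].min().round(4),q[:,1].max().round(4))
E
```

```text
t 4.9 pos [ 0.547  -0.2285  0.1555] q6 -0.589 yang 6.13 zaxis [ 0.0019 -0.001  -1.    ] F [ 0.7 -0.1 -2.5] w 0.15
d cm [29.86  3.39  1.52] turn -0.001
[ 0.54595465 -0.22793379  0.15365159]
100 8 0.5429 0.5523 0.5475 -0.2279 -0.2218
104 10 0.5436 0.5526 0.5485 -0.2298 -0.2226
108 6 0.5437 0.5526 0.5477 -0.2266 -0.223
112 8 0.544 0.5525 0.5479 -0.2274 -0.223
116 10 0.5438 0.5526 0.5485 -0.2283 -0.2202
120 7 0.5441 0.5528 0.5484 -0.2271 -0.2228
124 10 0.5444 0.5531 0.5487 -0.2278 -0.2228
128 8 0.5446 0.5534 0.5486 -0.2279 -0.2236
132 9 0.5426 0.5537 0.549 -0.2286 -0.2237
136 4 0.544 0.5577 0.5501 -0.2244 -0.2183
140 25 0.5365 0.5602 0.5481 -0.2349 -0.2163
144 33 0.5364 0.5613 0.548 -0.2415 -0.2157
148 9 0.5429 0.5539 0.5482 -0.2299 -0.2203
152 7 0.5435 0.5541 0.5487 -0.2293 -0.2226
156 11 0.534 0.5601 0.5467 -0.2245 -0.2195
160 15 0.532 0.5645 0.5502 -0.2238 -0.2174
164 30 0.5282 0.5683 0.5468 -0.226 -0.1972
168 34 0.5285 0.5683 0.549 -0.2247 -0.1985
172 33 0.5264 0.569 0.5469 -0.2224 -0.1963
176 37 0.5266 0.5687 0.5466 -0.226 -0.1976
```

View pics/s1.png

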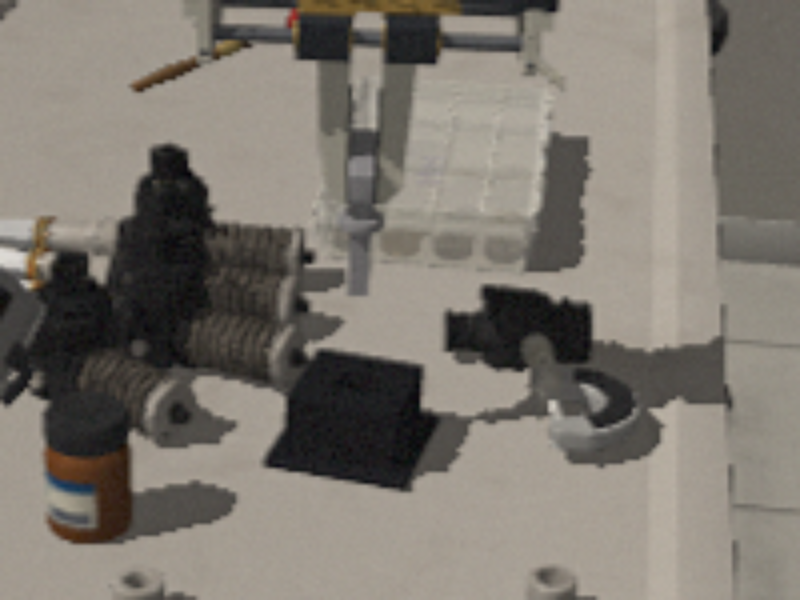

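The key has come clear of the stand, hangs upright between the fingers (crop (360,230)), and the stand is empty.

Call:
arm_command([
  [[1.5,0.17,0],[0,0,0],1],
  [[3,0.35,0],[0,0,0],1],
  [[3.5,0.4,0],[0,0,0],1],
  [[3.5,0.4,0],[0,0,0],1],
  [[3.5,0.4,0],[0,0,0],1],
  [[3.5,0.4,0],[0,0,0],1],
  [[3.5,0.4,0],[0,0,0],1],
  [[3.5,0.4,0],[0,0,0],1],
  [[2.8,0.35,0],[0,0,0],1],
  [[1.5,0.17,0],[0,0,0],1],
])

```text
clock: 5.78
position: [0.5466, 0.0757, 0.1522]
eef_rot: [0.667, 0.745, -0.001, -0.002]
contact_force: [0.6, -0.6, -1.5]
grip_width: 0.147
finger_force: 25.0
```

Call:
arm_command([
  [[0,0,1],[0,0,0],1],
  [[0,0,1.2],[0,0,0],1],
  [[0,0,1.0],[0,0,0],1],
  [[0,0,0],[0,0,0],1],
  [[0,0,0],[0,0,0],1],
  [[0,0,0],[0,0,0],1],
])

```text
clock: 6.28
position: [0.5486, 0.0708, 0.1223]
eef_rot: [0.669, 0.743, -0.0, -0.0]
contact_force: [-0.8, 0.3, -0.6]
grip_width: 0.151
finger_force: 25.0
```

```bash
python3 g.py .5488 .0718 .12 6.2
python3 - <<'E'
from h import *
d=cam('side'); cv2.imwrite('pics/s2.png',cv2.resize(d['pixels'][170:320,240:400],None,fx=4,fy=4,interpolation=cv2.INTER_CUBIC))
P=pts(d); s=monitor.read_state(); print(s['position'],s['contact_force'])
print(proj(d,[s['position']-[0,0,.0576]]),proj(d,[[.5488,.0718,.052]]))
m=(np.hypot(P[...,0]-.5488,P[...,1]-.0718)<.02)&(P[...,2]>.056)&(P[...,2]<.2)
for z in range(58,120,5):
    k=m&(abs(P[...,2]-z/1000)<.0025); q=P[k]
    if len(q)>2:
        v,u=np.nonzero(k); print(z,len(q),q[:,0].min().round(4),q[:,0].max().round(4),q[:,1].min().round(4),q[:,1].max().round(4),v.min(),v.max(),u.min(),u.max())
E
```

```text
t 6.28 pos [0.5486 0.0708 0.1223] q6 -0.07 yang 6.05 zaxis [-8.e-04 -1.e-04 -1.e+00] F [-0.8  0.3 -0.6] w 0.151
d cm [0.09 0.03 0.23] turn -0.003
[0.54903574 0.07098643 0.12284294] [-0.01216049 -0.57454969 -1.95730702]
[[315.16972413 243.62229075]] [[315.14783958 249.98023827]]
68 17 0.5435 0.5543 0.0709 0.0765 242 244 312 318
73 17 0.5438 0.5541 0.0713 0.076 240 242 312 318
78 16 0.5436 0.554 0.0709 0.0754 237 240 312 318
83 17 0.5437 0.5543 0.072 0.0766 235 237 312 318
88 15 0.5437 0.5545 0.0713 0.0749 232 235 312 318
93 15 0.5438 0.5541 0.0716 0.0765 230 233 312 318
98 15 0.544 0.5545 0.072 0.0777 228 231 312 318
103 9 0.5379 0.5615 0.0692 0.0808 225 228 308 322
108 66 0.5377 0.5623 0.0621 0.0823 220 228 308 322
113 26 0.5385 0.5598 0.0635 0.0806 220 225 309 322
```

View pics/s2.png

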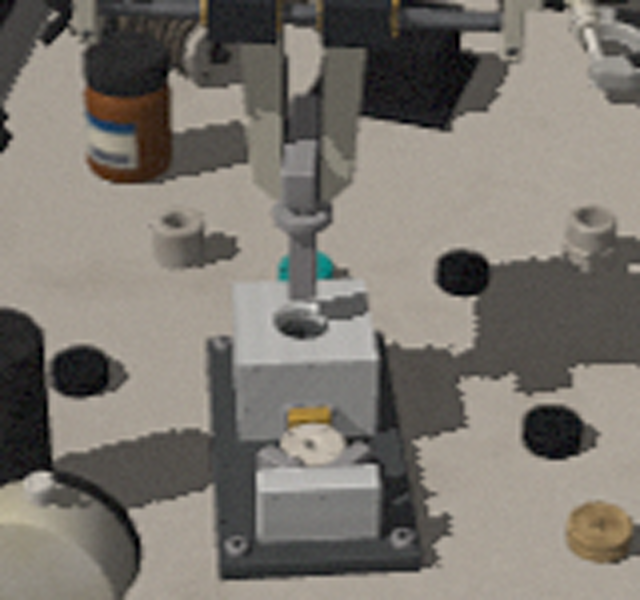

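The side view shows the shank foot at crop (302,298), right above the recess at crop (301,322), and the disc lying undisturbed.

Run:
```python
from h import *
s=monitor.read_state(); T=s['position']; print(T)
for n in('side','top'):
    d=cam(n); P=pts(d); 
    m=(abs(P[...,2]-.052)<.0035)&(np.hypot(P[...,0]-.5488,P[...,1]-.0718)<.05)&(d['pixels'].min(-1)>120)
    m=cv2.morphologyEx(m.astype(np.uint8),cv2.MORPH_CLOSE,np.ones((3,3)))>0
    q=P[m]; q=q[(q[:,2]>.045)&(q[:,2]<.058)]; print(n,m.sum(),cv2.minAreaRect((q[:,:2]*1000).astype(np.float32)),np.median(q[:,2]))
    if n=='side':
        k=(abs(P[...,0]-.549)<.008)&(abs(P[...,1]-.072)<.015)&(P[...,2]>.07)&(P[...,2]<.098); f=P[k]; print('shank',len(f),f.mean(0),np.median(f,0))
        for v in range(243,259): print(v,d['pixels'][v,304:328].mean(-1).astype(int))
```

```text
[0.54903574 0.07098643 0.12284294]
side 558 ((549.2199096679688, 70.73764038085938), (59.784610748291016, 64.679443359375), 14.209884643554688) 0.051312995536334165
shank 100 [0.55009059 0.07322377 0.08401882] [0.54987179 0.07366308 0.08368229]
243 [174 174 176 175 176 174 173 146 108 100 100 100 100  95 125 165 176 178
 178 178 180 177 178 181]
244 [174 170 177 176 173 175 171 152 117  87  87  94  98  93 130 171 178 183
 183 137 104 103 105 103]
245 [172 175 179 178 175 174 173 173 170 166 166 170 145 132 168 135 100 107
 109  96  81  82  84  85]
246 [168 173 175 177 178 175 160 148 156 169 176 187 188 200 219 156  80  82
  87  84  85  89  89  84]
247 [171 173 177 179 179 161 142 143 134 128 121 126 137 163 195 142  87  88
  88  85  86  84  88  83]
248 [175 173 179 181 153 123 114 102  98  95 102 117 103 128 153 127  93  88
  89  87  86  87  81  81]
249 [172 175 178 182 139  96  90  88  90  93  85 102 111 137 151 155 161 119
  79  80  81  80  78  76]
250 [173 169 177 182 131  83  83  75  55  63  68  75  76  79  98 131 166 121
 167 180 170 171 170 167]
251 [172 172 179 180 151  95  6
[... 219 characters left out ...]
  26  35  54  57  56  50  96 155
 175 179 176 177 176 176]
254 [175 172 177 179 176 181 173 168 149 111  75  59  86 107 107 153 172 176
 180 178 178 177 177 176]
255 [175 175 177 179 179 175 174 175 172 168 167 169 169 171 168 174 179 176
 178 179 177 179 177 175]
256 [175 174 175 181 178 176 176 174 176 172 175 179 176 175 176 175 178 177
 176 177 175 178 177 175]
257 [174 173 176 181 178 179 177 173 173 173 177 176 177 172 176 175 177 177
 175 178 177 178 176 176]
258 [173 177 175 180 178 175 178 172 170 171 177 175 175 174 173 178 175 175
 179 178 179 178 177 178]
top 16 ((517.9896850585938, 92.9403076171875), (9.296427726745605, 7.244819164276123), 0.7936831712722778) 0.05156322623691299
```

Call:
arm_command([
  [[0.12,0,0.4],[0,0,0],1],
  [[0,0,0.5],[0,0,0],1],
  [[0,0,0.4],[0,0,0],1],
  [[0,0,0.2],[0,0,0],1],
  [[0,0,0.15],[0,0,0],1],
  [[0,0,0],[0,0,0],1],
  [[0,0,0],[0,0,0],1],
  [[0,0,0],[0,0,0],1],
])

```text
clock: 7.1
position: [0.5488, 0.073, 0.1063]
eef_rot: [0.668, 0.744, 0.0, 0.0]
contact_force: [0.3, -0.4, -2.2]
grip_width: 0.151
finger_force: 25.0
```

```bash
cat > f.py <<'E'
from g import *
s,R=st(); print('t',round(s['clock'],2),'pos mm',(s['position']*1000).round(2),'F',s['contact_force'].round(2),'tool F',(R.T@s['contact_force']).round(2),'M',s['ft_torque'].round(3),'z',R[:,2].round(4),'q6',s['joint_positions'][5].round(3),'w',round(s['grip_width'],4))
E
python3 f.py
```

```text
t 7.1 pos mm [548.8   73.02 106.34] F [ 0.3  -0.38 -2.19] tool F [-0.41  0.26  2.19] M [-0.036 -0.085 -0.031] z [ 3.e-04  0.e+00 -1.e+00] q6 -0.067 w 0.1507
```

Call:
arm_command([
  [[0,0,0],[0,0,0],1],
  [[0,0.1,0],[0,0,0],1],
  [[0,0.1,0],[0,0,0],1],
  [[0,0,0],[0,0,0],1],
  [[0,0,0],[0,0,0],1],
], newtons=60)

```text
clock: 7.52
position: [0.5508, 0.0732, 0.1062]
eef_rot: [0.668, 0.744, 0.0, 0.0]
contact_force: [0.2, 0.3, -2.1]
grip_width: 0.147
finger_force: 60.0
```

Call:
arm_command([
  [[0,0.1,0],[0,0,0],1],
  [[0,0,0],[0,0,0],1],
  [[0,0,0],[0,0,0],1],
])

```text
clock: 7.77
position: [0.5516, 0.0733, 0.1061]
eef_rot: [0.668, 0.744, -0.0, -0.0]
contact_force: [-0.8, 0.2, -2.2]
grip_width: 0.141
finger_force: 60.0
```

Call:
arm_command([
  [[0,0.06,0],[0,0,0],1],
  [[0,0,0],[0,0,0],1],
  [[0,0,0],[0,0,0],1],
])

```text
clock: 8.02
position: [0.5521, 0.0733, 0.106]
eef_rot: [0.668, 0.744, -0.0, -0.0]
contact_force: [-1.7, -0.3, -1.3]
grip_width: 0.141
finger_force: 60.0
```

```bash
python3 f.py
```

```text
t 8.02 pos mm [552.07  73.34 106.02] F [-1.66 -0.32 -1.26] tool F [-0.14 -1.68  1.26] M [-0.079  0.137  0.006] z [-4.e-04 -1.e-04 -1.e+00] q6 -0.067 w 0.1411
```

Call:
arm_command([
  [[0,0.05,0],[0,0,0],1],
  [[0,0,0],[0,0,0],1],
  [[0,0,0],[0,0,0],1],
])

```text
clock: 8.27
position: [0.5524, 0.0734, 0.106]
eef_rot: [0.668, 0.744, -0.0, -0.0]
contact_force: [-2.7, -0.5, -1.1]
grip_width: 0.147
finger_force: 60.0
```

```bash
python3 f.py
```

```text
t 8.27 pos mm [552.41  73.38 105.98] F [-2.67 -0.47 -1.14] tool F [-0.18 -2.7   1.14] M [-0.128  0.476 -0.017] z [-8.e-04 -1.e-04 -1.e+00] q6 -0.067 w 0.1475
```

Call:
arm_command([
  [[0,-0.3,0],[0,0,0],1],
  [[0,-0.3,0],[0,0,0],1],
  [[0,0,0],[0,0,0],1],
  [[0,0,0],[0,0,0],1],
])

```text
clock: 8.6
position: [0.5468, 0.0728, 0.1063]
eef_rot: [0.668, 0.744, 0.0, 0.0]
contact_force: [-0.8, -0.7, -2.1]
grip_width: 0.145
finger_force: 60.0
```

```bash
python3 f.py
```

```text
t 8.6 pos mm [546.83  72.81 106.33] F [-0.83 -0.71 -2.06] tool F [-0.62 -0.91  2.05] M [-0.045 -0.126 -0.014] z [ 7.e-04  1.e-04 -1.e+00] q6 -0.068 w 0.1445
```

Call:
arm_command([
  [[0,-0.15,0],[0,0,0],1],
  [[0,0,0],[0,0,0],1],
  [[0,0,0],[0,0,0],1],
])

```text
clock: 8.85
position: [0.5453, 0.0726, 0.1062]
eef_rot: [0.668, 0.744, 0.0, 0.0]
contact_force: [-0.6, 0.4, -1.6]
grip_width: 0.146
finger_force: 60.0
```

```bash
python3 f.py
```

```text
t 8.85 pos mm [545.3   72.61 106.18] F [-0.55  0.36 -1.6 ] tool F [ 0.42 -0.51  1.6 ] M [-0.075 -0.106  0.027] z [ 1.e-04 -0.e+00 -1.e+00] q6 -0.068 w 0.1455
```

Call:
arm_command([
  [[0,-0.1,0],[0,0,0],1],
  [[0,0,0],[0,0,0],1],
  [[0,0,0],[0,0,0],1],
])

```text
clock: 9.1
position: [0.5443, 0.0725, 0.1061]
eef_rot: [0.668, 0.744, -0.0, -0.0]
contact_force: [-0.1, 0.3, -1.4]
grip_width: 0.146
finger_force: 60.0
```

```bash
python3 f.py
```

```text
t 9.1 pos mm [544.25  72.51 106.12] F [-0.09  0.25 -1.39] tool F [ 0.26 -0.06  1.39] M [-0.02  -0.092 -0.037] z [-0.  0. -1.] q6 -0.068 w 0.1458
```

Call:
arm_command([
  [[0,-0.07,0],[0,0,0],1],
  [[0,0,0],[0,0,0],1],
  [[0,0,0],[0,0,0],1],
])

```text
clock: 9.35
position: [0.5436, 0.0724, 0.1061]
eef_rot: [0.668, 0.744, 0.0, 0.0]
contact_force: [0.4, -0.5, -1.1]
grip_width: 0.145
finger_force: 60.0
```

```bash
python3 f.py
```

```text
t 9.35 pos mm [543.6   72.44 106.15] F [ 0.44 -0.52 -1.14] tool F [-0.56  0.38  1.14] M [ 0.023 -0.171  0.005] z [ 1.e-04  0.e+00 -1.e+00] q6 -0.068 w 0.1446
```

Call:
arm_command([
  [[0,-0.05,0],[0,0,0],1],
  [[0,0,0],[0,0,0],1],
  [[0,0,0],[0,0,0],1],
])

```text
clock: 9.6
position: [0.5432, 0.0724, 0.1062]
eef_rot: [0.668, 0.744, 0.0, 0.0]
contact_force: [0.9, -0.8, -2.2]
grip_width: 0.146
finger_force: 60.0
```

```bash
python3 f.py
```

```text
t 9.6 pos mm [543.24  72.42 106.22] F [ 0.89 -0.76 -2.17] tool F [-0.85  0.8   2.17] M [ 0.007 -0.28   0.   ] z [ 4.e-04  1.e-04 -1.e+00] q6 -0.068 w 0.1456
```

Call:
arm_command([
  [[0,-0.04,0],[0,0,0],1],
  [[0,0,0],[0,0,0],1],
  [[0,0,0],[0,0,0],1],
])

```text
clock: 9.85
position: [0.543, 0.0724, 0.1063]
eef_rot: [0.668, 0.744, 0.0, 0.0]
contact_force: [2.2, 0.8, -2.5]
grip_width: 0.145
finger_force: 60.0
```

```bash
python3 f.py
```

```text
t 9.85 pos mm [542.95  72.38 106.29] F [ 2.2   0.8  -2.52] tool F [0.56 2.28 2.52] M [ 0.107 -0.544 -0.007] z [ 6.e-04  1.e-04 -1.e+00] q6 -0.068 w 0.1455
```

Call:
arm_command([
  [[0,0.25,0],[0,0,0],1],
  [[0,0.2,0],[0,0,0],1],
  [[0.2,0,0],[0,0,0],1],
  [[0,0,0],[0,0,0],1],
  [[0,0,0],[0,0,0],1],
])

```text
clock: 10.27
position: [0.5468, 0.0749, 0.1059]
eef_rot: [0.668, 0.744, -0.0, -0.0]
contact_force: [0.2, -0.4, -2.2]
grip_width: 0.15
finger_force: 60.0
```

```bash
python3 f.py
```

```text
t 10.27 pos mm [546.75  74.92 105.95] F [ 0.18 -0.44 -2.22] tool F [-0.45  0.13  2.22] M [-0.044 -0.084  0.014] z [-6.e-04 -0.e+00 -1.e+00] q6 -0.064 w 0.1504
```

Call:
arm_command([
  [[0.1,0,0],[0,0,0],1],
  [[0,0,0],[0,0,0],1],
  [[0,0,0],[0,0,0],1],
])

```text
clock: 10.52
position: [0.5468, 0.0759, 0.1061]
eef_rot: [0.668, 0.744, -0.0, -0.0]
contact_force: [0.1, -1.0, -1.5]
grip_width: 0.146
finger_force: 60.0
```

```bash
python3 f.py
```

```text
t 10.52 pos mm [546.76  75.85 106.12] F [ 0.08 -1.   -1.53] tool F [-1.01 -0.03  1.53] M [-0.015 -0.142 -0.002] z [-1.e-04  0.e+00 -1.e+00] q6 -0.062 w 0.1463
```

Call:
arm_command([
  [[0.06,0,0],[0,0,0],1],
  [[0,0,0],[0,0,0],1],
  [[0,0,0],[0,0,0],1],
])

```text
clock: 10.77
position: [0.5468, 0.0764, 0.1061]
eef_rot: [0.668, 0.744, -0.0, 0.0]
contact_force: [-0.4, -1.0, -3.0]
grip_width: 0.146
finger_force: 60.0
```

```bash
python3 f.py
```

```text
t 10.77 pos mm [546.76  76.39 106.14] F [-0.37 -1.01 -3.  ] tool F [-0.97 -0.47  3.  ] M [-0.058 -0.107 -0.001] z [-0. -0. -1.] q6 -0.061 w 0.1462
```

Call:
arm_command([
  [[0.06,0,0],[0,0,0],1],
  [[0,0,0],[0,0,0],1],
  [[0,0,0],[0,0,0],1],
])

```text
clock: 11.02
position: [0.5468, 0.0769, 0.1062]
eef_rot: [0.668, 0.744, -0.0, 0.0]
contact_force: [-0.6, -1.1, -2.4]
grip_width: 0.147
finger_force: 60.0
```

```bash
python3 f.py
```

```text
t 11.02 pos mm [546.75  76.88 106.17] F [-0.64 -1.1  -2.45] tool F [-1.03 -0.75  2.45] M [-0.22  -0.126 -0.016] z [ 1.e-04 -2.e-04 -1.e+00] q6 -0.06 w 0.1471
```

Call:
arm_command([
  [[0.05,0,0],[0,0,0],1],
  [[0,0,0],[0,0,0],1],
  [[0,0,0],[0,0,0],1],
])

```text
clock: 11.27
position: [0.5467, 0.0773, 0.1062]
eef_rot: [0.668, 0.744, -0.0, 0.0]
contact_force: [0.3, -1.8, -1.6]
grip_width: 0.146
finger_force: 60.0
```

```bash
python3 f.py
```

```text
t 11.27 pos mm [546.72  77.28 106.18] F [ 0.31 -1.8  -1.57] tool F [-1.82  0.12  1.57] M [-0.513 -0.226 -0.047] z [ 1.e-04 -3.e-04 -1.e+00] q6 -0.059 w 0.1462
```

Call:
arm_command([
  [[-0.3,0,0],[0,0,0],1],
  [[-0.3,0,0],[0,0,0],1],
  [[-0.1,0,0],[0,0,0],1],
  [[0,0,0],[0,0,0],1],
  [[0,0,0],[0,0,0],1],
])

```text
clock: 11.68
position: [0.5474, 0.0705, 0.1061]
eef_rot: [0.668, 0.744, 0.0, -0.0]
contact_force: [0.2, -0.2, -0.4]
grip_width: 0.145
finger_force: 60.0
```

```bash
python3 f.py
```

```text
t 11.68 pos mm [547.38  70.48 106.12] F [ 0.18 -0.16 -0.38] tool F [-0.18  0.16  0.38] M [-0.009 -0.093  0.027] z [-1.e-04  2.e-04 -1.e+00] q6 -0.072 w 0.145
```

Call:
arm_command([
  [[-0.06,0,0],[0,0,0],1],
  [[0,0,0],[0,0,0],1],
  [[0,0,0],[0,0,0],1],
])

```text
clock: 11.93
position: [0.5475, 0.07, 0.1061]
eef_rot: [0.668, 0.744, 0.0, -0.0]
contact_force: [0.2, 0.2, -1.7]
grip_width: 0.147
finger_force: 60.0
```

```bash
python3 f.py
```

```text
t 11.93 pos mm [547.46  69.99 106.13] F [ 0.22  0.2  -1.71] tool F [0.17 0.24 1.71] M [-0.007 -0.082 -0.016] z [-0.e+00  1.e-04 -1.e+00] q6 -0.073 w 0.147
```

Call:
arm_command([
  [[-0.1,0,0],[0,0,0],1],
  [[0,0,0],[0,0,0],1],
  [[0,0,0],[0,0,0],1],
])

```text
clock: 12.18
position: [0.5476, 0.0689, 0.1062]
eef_rot: [0.668, 0.744, 0.0, 0.0]
contact_force: [0.1, -0.2, -2.6]
grip_width: 0.148
finger_force: 60.0
```

```bash
python3 f.py
```

```text
t 12.18 pos mm [547.6   68.92 106.16] F [ 0.14 -0.16 -2.57] tool F [-0.18  0.12  2.57] M [ 0.01  -0.098  0.009] z [ 0.  0. -1.] q6 -0.075 w 0.1483
```

Call:
arm_command([
  [[-0.07,0,0],[0,0,0],1],
  [[0,0,0],[0,0,0],1],
  [[0,0,0],[0,0,0],1],
])

```text
clock: 12.43
position: [0.5476, 0.0683, 0.1061]
eef_rot: [0.668, 0.744, 0.0, -0.0]
contact_force: [0.7, 1.5, -2.3]
grip_width: 0.146
finger_force: 60.0
```

```bash
python3 f.py
```

```text
t 12.43 pos mm [547.61  68.32 106.14] F [ 0.68  1.46 -2.27] tool F [1.38 0.83 2.27] M [ 0.141 -0.038  0.011] z [-1.e-04  2.e-04 -1.e+00] q6 -0.076 w 0.1462
```

Call:
arm_command([
  [[-0.05,0,0],[0,0,0],1],
  [[0,0,0],[0,0,0],1],
  [[0,0,0],[0,0,0],1],
])

```text
clock: 12.68
position: [0.5477, 0.068, 0.1061]
eef_rot: [0.668, 0.744, 0.0, -0.0]
contact_force: [-0.0, 1.0, -1.3]
grip_width: 0.144
finger_force: 60.0
```

```bash
python3 f.py
```

```text
t 12.68 pos mm [547.65  67.96 106.13] F [-0.05  1.04 -1.27] tool F [1.04 0.06 1.27] M [ 0.355 -0.025 -0.016] z [-1.e-04  3.e-04 -1.e+00] q6 -0.077 w 0.1443
```

Call:
arm_command([
  [[0.2,0.02,0],[0,0,0],1],
  [[0.26,0.03,0],[0,0,0],1],
  [[0,0,0.2],[0,0,0],1],
  [[0,0,0.15],[0,0,0],1],
  [[0,0,0],[0,0,0],1],
  [[0,0,0],[0,0,0],1],
])

```text
clock: 13.18
position: [0.5475, 0.0723, 0.1024]
eef_rot: [0.668, 0.744, -0.0, -0.0]
contact_force: [-0.1, 0.1, -2.9]
grip_width: 0.143
finger_force: 60.0
```

```bash
python3 f.py
```

```text
t 13.18 pos mm [547.53  72.31 102.37] F [-0.15  0.08 -2.9 ] tool F [ 0.1  -0.14  2.9 ] M [-0.001 -0.056  0.044] z [-5.e-04 -1.e-04 -1.e+00] q6 -0.068 w 0.1425
```

Call:
arm_command([
  [[0,0,0.15],[0,0,0],1],
  [[0,0,0.1],[0,0,0],1],
  [[0,0,0],[0,0,0],1],
  [[0,0,0],[0,0,0],1],
])

```text
clock: 13.52
position: [0.5479, 0.0723, 0.1004]
eef_rot: [0.668, 0.744, 0.0, 0.0]
contact_force: [0.2, 0.1, 0.6]
grip_width: 0.145
finger_force: 60.0
```

```bash
python3 f.py
```

```text
t 13.52 pos mm [547.93  72.29 100.37] F [0.23 0.09 0.58] tool F [ 0.07  0.24 -0.58] M [-0.053 -0.029  0.022] z [ 5.e-04 -1.e-04 -1.e+00] q6 -0.068 w 0.1454
```

Call:
arm_command([
  [[0,0,0.1],[0,0,0],1],
  [[0,0,0],[0,0,-0.06],1],
  [[0,0,0],[0,0,-0.06],1],
  [[0,0,0],[0,0,-0.06],1],
  [[0,0,0],[0,0,-0.06],1],
  [[0,0,0],[0,0,0],1],
])

```text
clock: 14.02
position: [0.5479, 0.0723, 0.0993]
eef_rot: [0.573, 0.819, 0.0, 0.0]
contact_force: [0.6, -0.3, 0.7]
grip_width: 0.148
finger_force: 60.0
```

Call:
arm_command([
  [[0,0,0],[0,0,-0.06],1],
  [[0,0,0],[0,0,-0.06],1],
  [[0,0,0],[0,0,-0.06],1],
  [[0,0,0],[0,0,-0.06],1],
  [[0,0,0],[0,0,0],1],
])

```text
clock: 14.43
position: [0.5479, 0.0723, 0.0993]
eef_rot: [0.472, 0.882, 0.0, 0.0]
contact_force: [0.1, -0.1, 0.4]
grip_width: 0.152
finger_force: 60.0
```

```bash
python3 f.py
```

```text
t 14.43 pos mm [547.85  72.28  99.3 ] F [ 0.11 -0.11  0.41] tool F [-0.15  0.03 -0.41] M [-0.166 -0.137  0.044] z [ 3.e-04 -1.e-04 -1.e+00] q6 -0.549 w 0.1515
```

Call:
arm_command([
  [[0,0,0],[0,0,-0.06],1],
  [[0,0,0],[0,0,-0.06],1],
  [[0,0,0],[0,0,-0.06],1],
  [[0,0,0],[0,0,0],1],
])

```text
clock: 14.77
position: [0.5479, 0.0723, 0.0993]
eef_rot: [0.391, 0.92, 0.0, 0.0]
contact_force: [-0.1, -0.1, 1.3]
grip_width: 0.146
finger_force: 60.0
```

Call:
arm_command([
  [[0,0,0],[0,0,-0.06],1],
  [[0,0,0],[0,0,-0.06],1],
  [[0,0,0],[0,0,-0.06],1],
  [[0,0,0],[0,0,0],1],
])

```text
clock: 15.1
position: [0.5479, 0.0724, 0.0993]
eef_rot: [0.308, 0.952, 0.0, 0.0]
contact_force: [-0.2, -0.2, 0.6]
grip_width: 0.144
finger_force: 60.0
```

```bash
python3 f.py
```

```text
t 15.1 pos mm [547.87  72.4   99.29] F [-0.25 -0.17  0.56] tool F [ 0.1  -0.29 -0.56] M [-0.059 -0.177  0.033] z [ 4.e-04  1.e-04 -1.e+00] q6 -0.907 w 0.1442
```

Call:
arm_command([
  [[0,0,0],[0,0,-0.06],1],
  [[0,0,0],[0,0,-0.06],1],
  [[0,0,0],[0,0,-0.06],1],
  [[0,0,0],[0,0,0],1],
])

```text
clock: 15.43
position: [0.5478, 0.0723, 0.0992]
eef_rot: [0.221, 0.975, 0.0, 0.0]
contact_force: [-0.1, -0.4, 1.1]
grip_width: 0.146
finger_force: 60.0
```

```bash
python3 f.py
```

```text
t 15.43 pos mm [547.82  72.35  99.24] F [-0.07 -0.41  1.13] tool F [-0.11 -0.4  -1.13] M [-0.07  -0.173 -0.034] z [ 3.e-04  0.e+00 -1.e+00] q6 -1.086 w 0.146
```

Call:
arm_command([
  [[0,0,0],[0,0,-0.06],1],
  [[0,0,0],[0,0,-0.06],1],
  [[0,0,0],[0,0,-0.06],1],
  [[0,0,0],[0,0,0],1],
])

```text
clock: 15.77
position: [0.5478, 0.0723, 0.0992]
eef_rot: [0.133, 0.991, 0.0, 0.0]
contact_force: [-0.1, -0.9, 1.6]
grip_width: 0.148
finger_force: 60.0
```

Call:
arm_command([
  [[0,0,0],[0,0,-0.06],1],
  [[0,0,0],[0,0,-0.06],1],
  [[0,0,0],[0,0,-0.06],1],
  [[0,0,0],[0,0,0],1],
])

```text
clock: 16.1
position: [0.5478, 0.0723, 0.0992]
eef_rot: [0.043, 0.999, -0.0, 0.0]
contact_force: [-0.3, -0.6, 0.7]
grip_width: 0.141
finger_force: 60.0
```

```bash
python3 f.py
```

```text
t 16.1 pos mm [547.78  72.31  99.2 ] F [-0.26 -0.63  0.68] tool F [ 0.2  -0.65 -0.68] M [-0.109 -0.123  0.017] z [ 1.e-04 -1.e-04 -1.e+00] q6 -1.446 w 0.1413
```

Call:
arm_command([
  [[0,0,0],[0,0,-0.06],1],
  [[0,0,0],[0,0,-0.06],1],
  [[0,0,0],[0,0,-0.06],1],
  [[0,0,0],[0,0,0],1],
])

```text
clock: 16.43
position: [0.5478, 0.0722, 0.0992]
eef_rot: [-0.047, 0.999, -0.0, 0.0]
contact_force: [-0.5, -1.6, 0.8]
grip_width: 0.148
finger_force: 60.0
```

```bash
python3 f.py
```

```text
t 16.43 pos mm [547.75  72.16  99.18] F [-0.54 -1.61  0.81] tool F [ 0.68 -1.55 -0.81] M [-0.29  -0.179  0.012] z [ 1.e-04 -3.e-04 -1.e+00] q6 -1.625 w 0.1476
```

Call:
arm_command([
  [[0,0,-0.3],[0,0,0],1],
  [[0,0,-0.38],[0,0,0],1],
  [[0,0.15,0],[0,0,0],1],
  [[0,0.1,0],[0,0,0],1],
  [[0,0.05,0],[0,0,0],1],
  [[0,0,0],[0,0,0],1],
  [[0,0,0],[0,0,0],1],
])

```text
clock: 17.02
position: [0.5472, 0.0746, 0.1059]
eef_rot: [-0.047, 0.999, -0.001, -0.0]
contact_force: [-0.6, -4.7, 0.4]
grip_width: 0.146
finger_force: 60.0
```

```bash
python3 f.py
```

```text
t 17.02 pos mm [547.16  74.62 105.87] F [-0.55 -4.74  0.42] tool F [ 1.   -4.67 -0.41] M [-1.176  0.153 -0.034] z [-6.0e-04 -1.4e-03 -1.0e+00] q6 -1.622 w 0.1455
```

Call:
arm_command([
  [[0,0.1,0],[0,0,0],1],
  [[0,0,0],[0,0,0],1],
  [[0,0,0],[0,0,0],1],
])

```text
clock: 17.27
position: [0.5471, 0.0751, 0.1059]
eef_rot: [-0.047, 0.999, -0.001, -0.0]
contact_force: [0.0, -7.3, 0.6]
grip_width: 0.146
finger_force: 60.0
```

```bash
python3 f.py
```

```text
t 17.27 pos mm [547.14  75.06 105.88] F [ 0.01 -7.28  0.64] tool F [ 0.68 -7.25 -0.62] M [-1.784  0.149 -0.02 ] z [-5.0e-04 -2.3e-03 -1.0e+00] q6 -1.62 w 0.1461
```

Call:
arm_command([
  [[0,0.06,0],[0,0,0],1],
  [[0,0,0],[0,0,0],1],
  [[0,0,0],[0,0,0],1],
])

```text
clock: 17.52
position: [0.5471, 0.0753, 0.1059]
eef_rot: [-0.047, 0.999, -0.001, -0.0]
contact_force: [-0.9, -8.6, 1.0]
grip_width: 0.146
finger_force: 60.0
```

```bash
python3 f.py
```

```text
t 17.52 pos mm [547.13  75.29 105.88] F [-0.87 -8.63  0.96] tool F [ 1.68 -8.52 -0.93] M [-2.049  0.164 -0.114] z [-5.0e-04 -2.9e-03 -1.0e+00] q6 -1.619 w 0.1455
```

Call:
arm_command([
  [[0,-0.3,0],[0,0,0],1],
  [[0,-0.3,0],[0,0,0],1],
  [[0,-0.1,0],[0,0,0],1],
  [[0,0,0],[0,0,0],1],
  [[0,0,0],[0,0,0],1],
])

```text
clock: 17.93
position: [0.5479, 0.0703, 0.1058]
eef_rot: [-0.048, 0.999, 0.0, -0.0]
contact_force: [0.3, -0.4, -1.7]
grip_width: 0.143
finger_force: 60.0
```

```bash
python3 f.py
```

```text
t 17.93 pos mm [547.93  70.26 105.83] F [ 0.29 -0.39 -1.66] tool F [-0.25 -0.42  1.66] M [ 0.084 -0.175 -0.012] z [-0.e+00  5.e-04 -1.e+00] q6 -1.632 w 0.1432
```

Call:
arm_command([
  [[0,-0.1,0],[0,0,0],1],
  [[0,0,0],[0,0,0],1],
  [[0,0,0],[0,0,0],1],
])

```text
clock: 18.18
position: [0.5481, 0.0691, 0.1059]
eef_rot: [-0.048, 0.999, 0.0, 0.0]
contact_force: [0.8, 0.1, -1.6]
grip_width: 0.145
finger_force: 60.0
```

```bash
python3 f.py
```

```text
t 18.18 pos mm [548.05  69.08 105.94] F [ 0.83  0.07 -1.56] tool F [-0.84 -0.01  1.56] M [ 0.095 -0.145  0.022] z [ 0.e+00  1.e-04 -1.e+00] q6 -1.635 w 0.1448
```

Call:
arm_command([
  [[0,-0.08,0],[0,0,0],1],
  [[0,0,0],[0,0,0],1],
  [[0,0,0],[0,0,0],1],
])

```text
clock: 18.43
position: [0.5481, 0.0683, 0.1059]
eef_rot: [-0.048, 0.999, 0.0, -0.0]
contact_force: [-0.3, 0.0, -2.1]
grip_width: 0.146
finger_force: 60.0
```

```bash
python3 f.py
```

```text
t 18.43 pos mm [548.09  68.26 105.93] F [-0.34  0.01 -2.07] tool F [0.34 0.05 2.07] M [ 0.142 -0.139  0.029] z [-0.e+00  1.e-04 -1.e+00] q6 -1.636 w 0.1464
```

Call:
arm_command([
  [[0,-0.1,0],[0,0,0],1],
  [[0,0,0],[0,0,0],1],
  [[0,0,0],[0,0,0],1],
])

```text
clock: 18.68
position: [0.5482, 0.0674, 0.1059]
eef_rot: [-0.048, 0.999, 0.0, -0.0]
contact_force: [0.8, 2.4, -1.8]
grip_width: 0.146
finger_force: 60.0
```

```bash
python3 f.py
```

```text
t 18.68 pos mm [548.16  67.44 105.92] F [ 0.75  2.42 -1.83] tool F [-0.98  2.34  1.83] M [ 0.613 -0.033  0.064] z [-1.e-04  5.e-04 -1.e+00] q6 -1.638 w 0.1463
```

Call:
arm_command([
  [[0,-0.1,0],[0,0,0],1],
  [[0,0,0],[0,0,0],1],
  [[0,0,0],[0,0,0],1],
])

```text
clock: 18.93
position: [0.5482, 0.0667, 0.1059]
eef_rot: [-0.048, 0.999, 0.0, -0.0]
contact_force: [-1.3, 4.7, -1.5]
grip_width: 0.145
finger_force: 60.0
```

```bash
python3 f.py
```

```text
t 18.93 pos mm [548.16  66.67 105.91] F [-1.26  4.74 -1.48] tool F [0.79 4.84 1.49] M [1.239 0.096 0.035] z [-3.e-04  8.e-04 -1.e+00] q6 -1.64 w 0.1453
```

Call:
arm_command([
  [[0,0.3,0],[0,0,0],1],
  [[0,0.13,0],[0,0,0],1],
  [[-0.15,0,0],[0,0,0],1],
  [[-0.1,0,0],[0,0,0],1],
  [[0,0,0],[0,0,0],1],
  [[0,0,0],[0,0,0],1],
])

```text
clock: 19.43
position: [0.5501, 0.0704, 0.1058]
eef_rot: [-0.048, 0.999, -0.0, -0.0]
contact_force: [-3.2, -1.2, -0.6]
grip_width: 0.143
finger_force: 60.0
```

```bash
python3 f.py
```

```text
t 19.43 pos mm [550.06  70.43 105.79] F [-3.21 -1.22 -0.56] tool F [ 3.31 -0.91  0.57] M [-0.122  0.516 -0.019] z [-9.e-04 -4.e-04 -1.e+00] q6 -1.632 w 0.1433
```

Call:
arm_command([
  [[-0.07,0,0],[0,0,0],1],
  [[0,0,0],[0,0,0],1],
  [[0,0,0],[0,0,0],1],
])

```text
clock: 19.68
position: [0.5506, 0.0706, 0.1057]
eef_rot: [-0.048, 0.999, -0.0, -0.001]
contact_force: [-5.1, -1.5, 0.8]
grip_width: 0.147
finger_force: 60.0
```

```bash
python3 f.py
```

```text
t 19.68 pos mm [550.61  70.56 105.74] F [-5.11 -1.46  0.76] tool F [ 5.23 -0.96 -0.76] M [-0.228  1.029 -0.037] z [-1.2e-03 -3.0e-04 -1.0e+00] q6 -1.631 w 0.1473
```

Call:
arm_command([
  [[0.35,0.02,0],[0,0,0],1],
  [[0.35,0,0],[0,0,0],1],
  [[0.08,0,0],[0,0,0],1],
  [[0,0,0],[0,0,0],1],
  [[0,0,0],[0,0,0],1],
])

```text
clock: 20.1
position: [0.5436, 0.0703, 0.1062]
eef_rot: [-0.048, 0.999, 0.0, 0.001]
contact_force: [-0.2, 0.9, -1.8]
grip_width: 0.144
finger_force: 60.0
```

```bash
python3 f.py
```

```text
t 20.1 pos mm [543.6   70.31 106.21] F [-0.17  0.9  -1.84] tool F [0.08 0.91 1.84] M [ 0.091 -0.115  0.003] z [ 1.e-03  1.e-04 -1.e+00] q6 -1.632 w 0.1444
```

Call:
arm_command([
  [[0.07,0,0],[0,0,0],1],
  [[0,0,0],[0,0,0],1],
  [[0,0,0],[0,0,0],1],
])

```text
clock: 20.35
position: [0.5427, 0.0702, 0.106]
eef_rot: [-0.048, 0.999, 0.0, 0.0]
contact_force: [-0.7, -0.3, -1.7]
grip_width: 0.145
finger_force: 60.0
```

```bash
python3 f.py
```

```text
t 20.35 pos mm [542.69  70.19 105.98] F [-0.68 -0.32 -1.66] tool F [ 0.71 -0.26  1.66] M [ 0.049 -0.107  0.047] z [ 2.e-04  0.e+00 -1.e+00] q6 -1.632 w 0.1448
```

Call:
arm_command([
  [[0.07,0,0],[0,0,0],1],
  [[0,0,0],[0,0,0],1],
  [[0,0,0],[0,0,0],1],
])

```text
clock: 20.6
position: [0.5419, 0.0701, 0.1059]
eef_rot: [-0.048, 0.999, 0.0, -0.0]
contact_force: [0.2, -0.6, -1.4]
grip_width: 0.142
finger_force: 60.0
```

```bash
python3 f.py
```

```text
t 20.6 pos mm [541.89  70.09 105.92] F [ 0.25 -0.61 -1.36] tool F [-0.19 -0.63  1.36] M [ 0.111 -0.164 -0.01 ] z [-0.  0. -1.] q6 -1.632 w 0.1422
```

Call:
arm_command([
  [[-0.2,0.02,0],[0,0,0],1],
  [[-0.165,0.015,0],[0,0,0],1],
  [[0,0,0.2],[0,0,0],1],
  [[0,0,0.25],[0,0,0],1],
  [[0,0,0.15],[0,0,0],1],
  [[0,0,0.06],[0,0,0],1],
  [[0,0,0],[0,0,0],1],
  [[0,0,0],[0,0,0],1],
])

```text
clock: 21.27
position: [0.5457, 0.0708, 0.0996]
eef_rot: [-0.048, 0.999, 0.0, 0.0]
contact_force: [0.1, 0.6, -0.5]
grip_width: 0.146
finger_force: 60.0
```

```bash
python3 f.py
```

```text
t 21.27 pos mm [545.71  70.84  99.61] F [ 0.14  0.65 -0.5 ] tool F [-0.2   0.63  0.5 ] M [ 0.129 -0.255  0.004] z [ 5.e-04  0.e+00 -1.e+00] q6 -1.631 w 0.1455
```

Call:
arm_command([
  [[-0.002,0.012,0],[0,0,0.06],1],
  [[-0.002,0.012,0],[0,0,0.06],1],
  [[-0.002,0.012,0],[0,0,0.06],1],
  [[0,0,0],[0,0,0],1],
  [[0,0,0],[0,0,0],1],
])

```text
clock: 21.68
position: [0.5456, 0.0712, 0.0995]
eef_rot: [0.041, 0.999, 0.0, 0.0]
contact_force: [-0.2, 0.7, 1.0]
grip_width: 0.145
finger_force: 60.0
```

```bash
python3 f.py
```

```text
t 21.68 pos mm [545.59  71.21  99.5 ] F [-0.22  0.71  0.95] tool F [ 0.27  0.69 -0.95] M [ 0.135 -0.057  0.039] z [ 2.e-04  1.e-04 -1.e+00] q6 -1.452 w 0.1449
```

Call:
arm_command([
  [[-0.002,0.012,0],[0,0,0.06],1],
  [[-0.002,0.012,0],[0,0,0.06],1],
  [[-0.002,0.012,0],[0,0,0.06],1],
  [[0,0,0],[0,0,0],1],
])

```text
clock: 22.02
position: [0.5455, 0.0715, 0.0993]
eef_rot: [0.132, 0.991, -0.0, -0.0]
contact_force: [0.0, -0.2, -0.3]
grip_width: 0.147
finger_force: 60.0
```

Call:
arm_command([
  [[-0.002,0.012,0],[0,0,0.06],1],
  [[-0.002,0.012,0],[0,0,0.06],1],
  [[-0.002,0.012,0],[0,0,0.06],1],
  [[0,0,0],[0,0,0],1],
])

```text
clock: 22.35
position: [0.5455, 0.0717, 0.099]
eef_rot: [0.22, 0.976, -0.0, -0.0]
contact_force: [-0.4, -0.6, -1.8]
grip_width: 0.147
finger_force: 60.0
```

```bash
python3 f.py
```

```text
t 22.35 pos mm [545.51  71.73  98.96] F [-0.42 -0.61 -1.84] tool F [ 0.11 -0.73  1.84] M [-0.062 -0.147 -0.022] z [-8.e-04 -2.e-04 -1.e+00] q6 -1.09 w 0.1469
```

Call:
arm_command([
  [[-0.002,0.012,0],[0,0,0.06],1],
  [[-0.002,0.012,0],[0,0,0.06],1],
  [[-0.002,0.012,0],[0,0,0.06],1],
  [[0,0,0],[0,0,0],1],
])

```text
clock: 22.68
position: [0.5458, 0.0721, 0.099]
eef_rot: [0.306, 0.952, -0.0, -0.0]
contact_force: [-0.7, -0.3, -0.9]
grip_width: 0.142
finger_force: 60.0
```

```bash
python3 f.py
```

```text
t 22.68 pos mm [545.79  72.1   98.97] F [-0.67 -0.29 -0.91] tool F [ 0.37 -0.63  0.91] M [ 0.079 -0.181 -0.04 ] z [-6.e-04 -0.e+00 -1.e+00] q6 -0.91 w 0.1417
```

Call:
arm_command([
  [[0.003,-0.018,0],[0,0,-0.09],1],
  [[0,0,0.1],[0,0,0],1],
  [[0,0,0.1],[0,0,0],1],
  [[0,0,0.1],[0,0,0],1],
  [[0,0,0],[0,0,0],1],
  [[0,0,0],[0,0,0],1],
])

```text
clock: 23.18
position: [0.5458, 0.072, 0.0961]
eef_rot: [0.264, 0.965, -0.0, -0.0]
contact_force: [0.3, 0.2, -1.4]
grip_width: 0.145
finger_force: 60.0
```

```bash
python3 f.py
```

```text
t 23.18 pos mm [545.78  71.99  96.14] F [ 0.26  0.22 -1.42] tool F [-0.11  0.32  1.42] M [-0.009 -0.107  0.007] z [-4.e-04 -0.e+00 -1.e+00] q6 -0.999 w 0.1453
```

Call:
arm_command([
  [[0,0,0.1],[0,0,0],1],
  [[0,0,0.1],[0,0,0],1],
  [[0,0,0.1],[0,0,0],1],
  [[0,0,0.1],[0,0,0],1],
  [[0,0,0],[0,0,0],1],
])

```text
clock: 23.6
position: [0.5457, 0.072, 0.092]
eef_rot: [0.264, 0.965, -0.0, -0.0]
contact_force: [0.6, 0.1, -2.3]
grip_width: 0.148
finger_force: 60.0
```

```bash
python3 f.py
```

```text
t 23.6 pos mm [545.74  71.99  92.  ] F [ 0.62  0.15 -2.28] tool F [-0.46  0.44  2.28] M [ 0.049 -0.107 -0.008] z [-5.e-04  0.e+00 -1.e+00] q6 -0.999 w 0.1476
```

Call:
arm_command([
  [[0,0,0.1],[0,0,0],1],
  [[0,0,0.1],[0,0,0],1],
  [[0,0,0.1],[0,0,0],1],
  [[0,0,0.05],[0,0,0],1],
  [[0,0,0],[0,0,0],1],
])

```text
clock: 24.02
position: [0.5458, 0.072, 0.0886]
eef_rot: [0.264, 0.965, -0.0, -0.0]
contact_force: [0.4, -0.5, -2.4]
grip_width: 0.144
finger_force: 60.0
```

```bash
python3 f.py
```

```text
t 24.02 pos mm [545.83  71.98  88.65] F [ 0.37 -0.51 -2.44] tool F [-0.58 -0.25  2.44] M [ 0.05  -0.095 -0.013] z [-2.e-04  0.e+00 -1.e+00] q6 -0.999 w 0.1441
```

Call:
arm_command([
  [[0,0,0.08],[0,0,0],1],
  [[0,0,0.07],[0,0,0],1],
  [[0,0,0],[0,0,0],1],
  [[0,0,0],[0,0,0],1],
])

```text
clock: 24.35
position: [0.5461, 0.072, 0.0875]
eef_rot: [0.264, 0.965, 0.0, 0.0]
contact_force: [-0.7, -0.4, 0.0]
grip_width: 0.147
finger_force: 60.0
```

```bash
python3 f.py
```

```text
t 24.35 pos mm [546.05  71.98  87.53] F [-0.7  -0.39  0.01] tool F [ 0.41 -0.69 -0.01] M [-0.056 -0.029  0.03 ] z [ 3.e-04  0.e+00 -1.e+00] q6 -0.999 w 0.1469
```

Call:
arm_command([
  [[0,0,0],[0,0,0],1],
  [[0,0,0],[0,0,0],1],
  [[-0.003,0.016,0],[0,0,0.08],1],
  [[-0.003,0.016,0],[0,0,0.08],1],
  [[-0.003,0.016,0],[0,0,0.08],1],
  [[-0.003,0.016,0],[0,0,0.08],1],
  [[0,0,0],[0,0,0],1],
])

```text
clock: 24.93
position: [0.5463, 0.0723, 0.0873]
eef_rot: [0.416, 0.909, -0.0, -0.0]
contact_force: [-1.3, -1.8, 0.3]
grip_width: 0.147
finger_force: 60.0
```

```bash
python3 f.py
```

```text
t 24.93 pos mm [546.34  72.27  87.35] F [-1.33 -1.77  0.28] tool F [-0.47 -2.16 -0.28] M [-0.278  0.196  0.026] z [-2.e-04 -3.e-04 -1.e+00] q6 -0.675 w 0.1474
```

Call:
arm_command([
  [[-0.003,0.016,0],[0,0,0.08],1],
  [[-0.003,0.016,0],[0,0,0.08],1],
  [[-0.003,0.016,0],[0,0,0.08],1],
  [[0,0,0],[0,0,0],1],
])

```text
clock: 25.27
position: [0.5469, 0.0725, 0.0874]
eef_rot: [0.521, 0.854, -0.0, 0.0]
contact_force: [-0.9, -1.2, 0.1]
grip_width: 0.146
finger_force: 60.0
```

```bash
python3 f.py
```

```text
t 25.27 pos mm [546.87  72.53  87.37] F [-0.95 -1.24  0.07] tool F [-0.67 -1.41 -0.07] M [-0.215  0.07   0.05 ] z [ 0.e+00 -2.e-04 -1.e+00] q6 -0.437 w 0.1459
```

Call:
arm_command([
  [[-0.003,0.016,0],[0,0,0.08],1],
  [[-0.003,0.016,0],[0,0,0.08],1],
  [[-0.003,0.016,0],[0,0,0.08],1],
  [[0,0,0],[0,0,0],1],
])

```text
clock: 25.6
position: [0.5474, 0.0727, 0.0874]
eef_rot: [0.618, 0.786, 0.0, 0.0]
contact_force: [-1.9, -0.1, 0.3]
grip_width: 0.142
finger_force: 60.0
```

```bash
python3 f.py
```

```text
t 25.6 pos mm [547.4   72.69  87.4 ] F [-1.89 -0.14  0.3 ] tool F [ 0.31 -1.87 -0.3 ] M [-0.215  0.01   0.08 ] z [ 1.e-04 -1.e-04 -1.e+00] q6 -0.198 w 0.1424
```

Call:
arm_command([
  [[-0.002,0.012,0],[0,0,0.06],1],
  [[-0.002,0.012,0],[0,0,0.06],1],
  [[0,0,0],[0,0,0],1],
])

```text
clock: 25.85
position: [0.5477, 0.0727, 0.0874]
eef_rot: [0.663, 0.748, 0.0, 0.0]
contact_force: [-0.1, 0.2, 0.4]
grip_width: 0.143
finger_force: 60.0
```

```bash
python3 f.py
```

```text
t 25.85 pos mm [547.7   72.69  87.45] F [-0.07  0.23  0.38] tool F [ 0.24 -0.04 -0.38] M [-0.205  0.015  0.034] z [ 3.e-04 -1.e-04 -1.e+00] q6 -0.081 w 0.1426
```

Call:
arm_command([
  [[-0.002,0.012,0],[0,0,0.06],1],
  [[-0.002,0.012,0],[0,0,0.06],1],
  [[0,0,0],[0,0,0],1],
])

```text
clock: 26.1
position: [0.5479, 0.0727, 0.0874]
eef_rot: [0.707, 0.707, 0.0, 0.0]
contact_force: [-0.5, -0.7, 0.2]
grip_width: 0.15
finger_force: 60.0
```

```bash
python3 f.py
```

```text
t 26.1 pos mm [547.94  72.7   87.41] F [-0.53 -0.66  0.15] tool F [-0.66 -0.53 -0.15] M [-0.239  0.028  0.038] z [ 3.e-04 -0.e+00 -1.e+00] q6 0.039 w 0.1496
```

Call:
arm_command([
  [[-0.002,0.012,0],[0,0,0.06],1],
  [[-0.002,0.012,0],[0,0,0.06],1],
  [[0,0,0],[0,0,0],1],
])

```text
clock: 26.35
position: [0.5482, 0.0726, 0.0875]
eef_rot: [0.748, 0.663, 0.0, 0.0]
contact_force: [0.3, -0.2, 1.1]
grip_width: 0.146
finger_force: 60.0
```

```bash
python3 f.py
```

```text
t 26.35 pos mm [548.24  72.65  87.45] F [ 0.31 -0.22  1.08] tool F [-0.18  0.34 -1.08] M [-0.192 -0.144  0.076] z [ 4.e-04 -0.e+00 -1.e+00] q6 0.159 w 0.1457
```

Call:
arm_command([
  [[-0.002,0.012,0],[0,0,0.06],1],
  [[-0.001,0.008,0],[0,0,0.04],1],
  [[0,0,0],[0,0,0],1],
])

```text
clock: 26.6
position: [0.5484, 0.0726, 0.0874]
eef_rot: [0.78, 0.626, 0.0, 0.0]
contact_force: [0.8, -1.4, -0.7]
grip_width: 0.148
finger_force: 60.0
```

```bash
python3 f.py
```

```text
t 26.6 pos mm [548.42  72.57  87.43] F [ 0.79 -1.4  -0.73] tool F [-1.2   1.08  0.73] M [-0.31  -0.102  0.078] z [ 4.e-04 -1.e-04 -1.e+00] q6 0.258 w 0.1481
```

Call:
arm_command([
  [[-0.002,0.01,0],[0,0,0.05],1],
  [[0,0,0],[0,0,0],1],
])

```text
clock: 26.77
position: [0.5485, 0.0725, 0.0875]
eef_rot: [0.796, 0.606, 0.0, 0.0]
contact_force: [0.4, -1.1, 0.5]
grip_width: 0.147
finger_force: 60.0
```

```bash
python3 f.py
```

```text
t 26.77 pos mm [548.55  72.52  87.48] F [ 0.42 -1.08  0.46] tool F [-0.93  0.69 -0.46] M [-0.28  -0.197  0.031] z [ 5.e-04 -1.e-04 -1.e+00] q6 0.309 w 0.1469
```

Call:
arm_command([
  [[-0.002,0.01,0],[0,0,0.05],1],
  [[0,0,0],[0,0,0],1],
])

```text
clock: 26.93
position: [0.5486, 0.0724, 0.0875]
eef_rot: [0.811, 0.585, 0.0, 0.0]
contact_force: [1.0, -1.2, 0.1]
grip_width: 0.148
finger_force: 60.0
```

```bash
python3 f.py
```

```text
t 26.93 pos mm [548.63  72.44  87.45] F [ 0.96 -1.15  0.13] tool F [-0.79  1.27 -0.13] M [-0.261 -0.28   0.112] z [ 5.e-04 -1.e-04 -1.e+00] q6 0.359 w 0.1477
```

Call:
arm_command([
  [[-0.002,0.01,0],[0,0,0.05],1],
  [[0,0,0],[0,0,0],1],
])

```text
clock: 27.1
position: [0.5487, 0.0724, 0.0875]
eef_rot: [0.825, 0.565, 0.0, 0.0]
contact_force: [1.7, -1.3, -0.2]
grip_width: 0.142
finger_force: 60.1
```

```bash
python3 f.py
```

```text
t 27.1 pos mm [548.74  72.39  87.47] F [ 1.69 -1.31 -0.21] tool F [-0.61  2.05  0.21] M [-0.29  -0.29   0.204] z [ 5.e-04 -1.e-04 -1.e+00] q6 0.409 w 0.1418
```

Call:
arm_command([
  [[-0.002,0.01,0],[0,0,0.05],1],
  [[0,0,0],[0,0,0],1],
])

```text
clock: 27.27
position: [0.5488, 0.0724, 0.0875]
eef_rot: [0.839, 0.544, 0.0, 0.0]
contact_force: [0.9, -0.3, 0.2]
grip_width: 0.144
finger_force: 60.1
```

```bash
python3 f.py
```

```text
t 27.27 pos mm [548.82  72.37  87.46] F [ 0.87 -0.34  0.23] tool F [ 0.04  0.94 -0.23] M [-0.416 -0.317  0.322] z [ 5.e-04 -1.e-04 -1.e+00] q6 0.459 w 0.1444
```

Call:
arm_command([
  [[0.002,-0.008,0],[0,0,-0.04],1],
  [[0,0,0],[0,0,0],1],
  [[0,0,0],[0,0,0],1],
  [[0,0,0],[0,0,0],1],
])

```text
clock: 27.6
position: [0.5487, 0.0724, 0.0874]
eef_rot: [0.829, 0.56, 0.0, 0.0]
contact_force: [1.7, -1.4, -0.3]
grip_width: 0.146
finger_force: 60.0
```

```bash
python3 f.py
python3 - <<'E'
from h import *
a=cam('side')['pixels']; b=cam('top')['pixels']
cv2.imwrite('pics/e.png',np.hstack([cv2.resize(a[210:320,265:365],None,fx=4,fy=4,interpolation=2),cv2.resize(b[175:245,225:310],(400,440),interpolation=2)]))
E
```

```text
t 27.6 pos mm [548.73  72.43  87.43] F [ 1.69 -1.36 -0.3 ] tool F [-0.63  2.07  0.3 ] M [-0.388 -0.413  0.097] z [ 4.e-04 -0.e+00 -1.e+00] q6 0.421 w 0.1464
```

View pics/e.png

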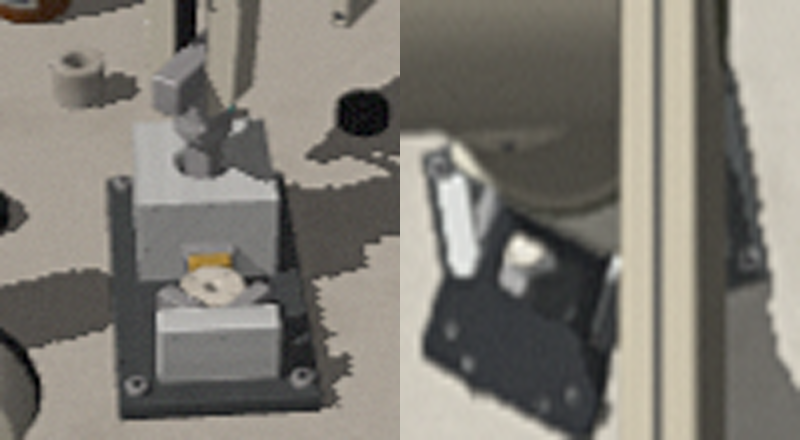

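The key stands seated in the socket (crop (195,160)), and the brass pad at (210,260) now touches the disc lying flat in the V. Next is the release.

Call:
arm_command([
  [[0,0,0],[0,0,0],1],
  [[0,0,0],[0,0,0],1],
  [[0,0,0],[0,0,0],0],
  [[0,0,0],[0,0,0],0],
  [[0,0,0],[0,0,0],0],
  [[0,0,0],[0,0,0],0],
  [[0,0,0],[0,0,0],0],
  [[0,0,0],[0,0,0],0],
], newtons=5)

```text
clock: 28.37
position: [0.5484, 0.0725, 0.0872]
eef_rot: [0.829, 0.56, -0.0, -0.0]
contact_force: [-0.4, -0.1, 0.1]
grip_width: 0.488
finger_force: 0.0
```

Call:
arm_command([
  [[0,0,-1],[0,0,0],0],
  [[0,0,-2],[0,0,0],0],
  [[0,0,-3],[0,0,0],0],
  [[0,0,-3],[0,0,0],0],
  [[0,0,-3],[0,0,0],0],
  [[0,0,-3],[0,0,0],0],
  [[0,0,-1],[0,0,0],0],
  [[0,0,0],[0,0,0],0],
])

```text
clock: 29.03
position: [0.5506, 0.0726, 0.252]
eef_rot: [0.829, 0.56, 0.003, 0.002]
contact_force: [-0.3, -0.0, -0.7]
grip_width: 0.498
finger_force: 0.0
```

```bash
python3 f.py
python3 - <<'E'
from h import *
a=cam('side'); P=pts(a)
cv2.imwrite('pics/e2.png',cv2.resize(a['pixels'][190:320,255:385],None,fx=4.5,fy=4.5,interpolation=2))
m=(np.hypot(P[...,0]-.548,P[...,1]-.072)<.045)&(P[...,2]>.1)&(P[...,2]<.13); q=P[m]; print(len(q),q.mean(0),np.percentile(q[:,2],[50,90,95]),cv2.minAreaRect((q[:,:2]*1000).astype(np.float32)))
E
```

```text
t 29.03 pos mm [550.55  72.58 252.  ] F [-0.29 -0.   -0.68] tool F [-0.11 -0.27  0.68] M [-0.081 -0.067  0.022] z [ 7.3e-03  3.0e-04 -1.0e+00] q6 0.422 w 0.4982
307 [0.54868941 0.07564464 0.1100934 ] [0.11197355 0.11417818 0.11452677] ((549.1197509765625, 71.25556945800781), (66.21477508544922, 14.952123641967773), 69.86102294921875)
```

View pics/e2.png

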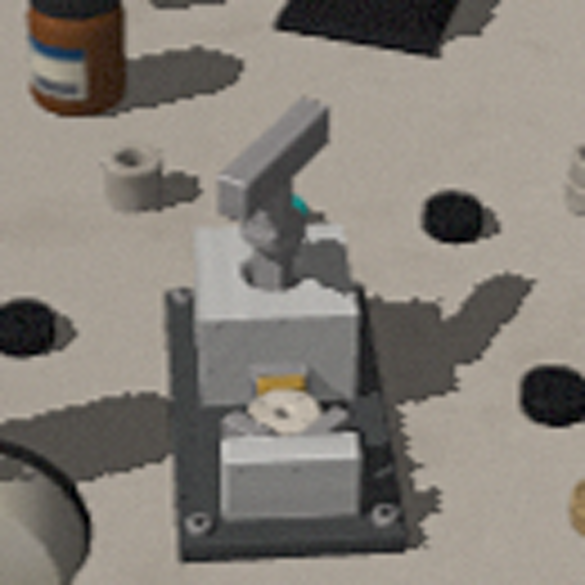

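The key stands free and upright in the socket, with its handle top at about 0.114 m. The pad at (280,382) is against the disc at (283,412), which lies flat in the V.

```bash
python3 -c "
from plant import sign_off; print(sign_off())"
```

```text
the job is handed in; nothing more can be done
None
```

The job is handed in, but no verdict came back: the key was seated fully home and turned clockwise to the stop (peak about 0.32 N m against the stop, above the 0.25 given as too much), then released standing in the socket, with the pad against the flat-lying disc; jaw travel and pad force were not measured directly.

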